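# Pack the gel casting chamber tight with filler plates and hold it shut

## Robot

A 6-joint arm with a two-finger parallel gripper is mounted at the origin on a cart in front of the work surface, level with it; the furniture and walls round the work are solid. World frame = base frame: x ahead of the robot, y to its left, z up, the work surface at z = 0. Lengths are in m, angles in rad, forces in N, time in s.
With the tool pointing down it reaches from about 0.25 to 0.725 m from the base axis. Payload 9.7 kg.
Tool frame: the origin (TCP) lies at the very end of the fingers, on their centre line; the grasp point (between the pads) lies 19 mm behind it (env.grasp_offset is the distance from the TCP to the grasp point, in m); z points along the fingers, y is the direction in which the jaws open and shut (so a half turn about z gives the same grasp; the last joint's range is limited). The gripper opens to 85 mm and grips with 20 to 120 N. Pads are 22 mm wide; open, the fingers measure 114 mm over their backs; the gripper's body (76 mm by 85 mm) begins 54 mm behind the grasp point. The pads swing forward as they close: fully open they stand 13 mm farther back than shut.
Start: joints at [1.228, 0.087, 0.176, 1.66, 0, 1.571], TCP at [0.185, 0.518, 0.231] pointing down, gripper open.
Joint ranges: [-3.13, 3.13], [-0.85, 1.81], [-1.15, 1.24], [-2.2, 2.28], [-1.44, 1.52], [-3.14, 3.14]. Speed limits (rad/s): [2.22, 2.22, 2.57, 3.14, 3.14, 3.14].

## Interface

Orientations are given as a unit quaternion [w, x, y, z].
In Python, from rig import monitor, cams, env gives the robot as it stands. The module is installed in compiled form; this text tells all that it offers.
- The arm moves only by the tool send_rows, never from a script. Its argument "deltas" is a list of rows, each a list of 4 numbers: the shift along the tool's x, y, z in m, then the turn about the tool's z in rad. A call has 1 to 8 rows; each row shifts and turns the commanded pose from where the row before left it, along the tool's axes as they then stand; what a row does not reach is not made up. A row lasts 1/10 s, in which the tool goes at most 50 mm and 8.59 degrees, less where a joint would pass 70% of its speed; a pose out of reach is approached as far as the arm can. A call with a gripper value outside its range is refused whole. "grip" is the finger opening in m, from 0 to 0.0854, set as the call begins (left out, the last holds). The fingers move at their own pace and stop on an object; "grip_force" is the grip in N (left out, the last holds). Time passes only in rows, so rows that do not move let the fingers close. It gives the time, the measured TCP pose, the force and the opening at its end, in the units of the state.
- monitor.get_obs(): the state, without advancing time (a new reading comes with each control period).
- cams.snapshot(name): name is "side" or "top" or "wrist"; returns a dict with "pixels" (420x560x3 uint8, red, green, blue), "depth" (420x560 float32, m along the optical axis (not along the pixel's ray), 0 where there is no reading), "fx", "fy", "cx", "cy" (pixels), "k1" (the pictures are not rectified: a ray, as slopes to the right and down, at radius r is drawn at 1 + k1 r^2 times it, then the intrinsics apply), "R" (3x3) and "t" (3): a world point X has camera coordinates R X + t. Camera axes: x right, y down, z forward; pixel columns grow to the right and rows downward; lengths in m; the calibration is good to about 2 mm. A picture is of the moment at which its call begins.
- env.finish_job(): hands the job in, once; it reports no verdict.
The state is a dict: "time": time; "joint_pos": joint angles; "dq": joint speeds; "tau": joint torques, N m; "ee_pos": TCP position; "eef_rot": TCP orientation; "ft_force": force on the tool from outside, world axes, zero at the start; "ft_torque": the same for the moment, N m; "grip_width": finger opening in m.
Only numpy, scipy, OpenCV 4.12 (cv2) and the standard library are available. Lean on these libraries where they do the work, as an engineer would, in place of code of your own. Each camera call takes 0.05 s, during which the arm holds its last target. There are 200 camera calls.

## Task

The glass cassette in the gel casting chamber is loose: take blue filler plates from the stand and set them upright on the chamber floor, side by side in the gap between the sprung pressure plate and the cassette, until pushing the red grip clamps the whole stack firmly against the back stop instead of the grip just running out of travel. Finish while still holding the red grip pushed in, firmly but gently on the glass, so that the stack stays clamped for me to put the clips on; do not let go. Leave the plates you do not need in the stand and do not disturb the other things on the bench.

Things in the scene. Friction and masses are not known exactly. Their poses are not given: they have to be found in the camera images.
- caster: Gel casting chamber, grey base 205 x 100 mm with clear side walls, fixed. Origin: on the bench, mid-width; +x runs along the chamber from the red grip (x = -79 mm when open) to the back stop, z up. Floor at z = 12 mm; channel 70 mm wide (y) between side walls 64 mm high with lips flared outwards. Open pressure plate face at x = -50 mm.
- carriage (a joint): Travel of the carriage with the red grip, in m: 0 = open (as found), grows as the grip is pushed along the caster's +x, hard stop at 0.026. A weak spring (1 to 2 N) brings it back to 0 when let go.
- pad (a joint): How far the pressure plate is pressed back into the carriage on its springs, in m: 0 = free, 0.012 = fully pressed. 3 N begin to move it, each further mm takes 0.8 N (7 N at 5 mm). It stays 0 when the grip reaches its hard stop with nothing against the plate, i.e. the stack is still too thin.
- carriage_grip (a point): Point to pinch on the red upright grip of the carriage: 30 mm wide along the caster's y, 14 mm thick along x; the point is 97 mm above the bench, the grip's top at 115 mm and its red part begins at 69 mm (a white web 50 mm wide lies below 77 mm). It moves with the carriage.
- pad_face (a point): Centre of the front face (towards the back stop) of the aluminium pressure plate, 64 mm wide, 42 mm above the bench; the plate's top is at 70 mm. It moves with the carriage and the springs.
- backstop: Aluminium back stop, locked in place at a different setting each time. Origin: foot of its front face, on the chamber floor; axes as the caster's. The front face is 66 mm wide and 62 mm high.
- cassette: Loose glass gel cassette (three greenish panes with white combs), 16 mm thick (x) x 64 mm wide (y) x 66 mm high, 70 mm with the combs, standing on the chamber floor just in front of the back stop. Origin: centre of its underside; axes as the caster's at the start.
- stand: White drain stand, 136 x 78 mm, fixed. Origin: centre of its underside; the three filler plates stand in it in a row along its x at -40, 0, 40 mm, on its floor 6 mm above the bench, between posts 29 mm high.
- filler_0: Loose blue filler plate 1 of three alike, about 50 g: body 15 mm thick (x) x 64 mm wide (y) x 60 mm high, with a grip tab 30 mm wide (y) and 15 mm thick on top, from 60 to 100 mm height. Origin: centre of its underside; z up.
- filler_1: Loose blue filler plate 2 of three alike, about 50 g: body 15 mm thick (x) x 64 mm wide (y) x 60 mm high, with a grip tab 30 mm wide (y) and 15 mm thick on top, from 60 to 100 mm height. Origin: centre of its underside; z up.
- filler_2: Loose blue filler plate 3 of three alike, about 50 g: body 15 mm thick (x) x 64 mm wide (y) x 60 mm high, with a grip tab 30 mm wide (y) and 15 mm thick on top, from 60 to 100 mm height. Origin: centre of its underside; z up.
- beaker: Bystander: glass beaker, 56 mm across, 70 mm high. Origin: centre of its underside.
- timer: Bystander: white timer, 62 x 66 x 18 mm, lying on the bench. Origin: centre of its underside.
- bottle_violet: Bystander: brown glass bottle with black cap, 60 mm across, 120 mm high. Origin: centre of its underside.

How it is judged:
On the way:
1. a first filler plate stands seated in the chamber between pressure plate and cassette (((z of filler_0 in the frame of caster between 0.008 and 0.017 m and y of filler_0 in the frame of caster between -0.008 and 0.008 m and x of filler_0 in the frame of caster between -0.044 and 0.006 m and angle between filler_0's own z axis and vertical below 0.08 rad and angle between the x axis of filler_0 and the x axis of caster, either way round below 0.1 rad) or (z of filler_1 in the frame of caster between 0.008 and 0.017 m and y of filler_1 in the frame of caster between -0.008 and 0.008 m and x of filler_1 in the frame of caster between -0.044 and 0.006 m and angle between filler_1's own z axis and vertical below 0.08 rad and angle between the x axis of filler_1 and the x axis of caster, either way round below 0.1 rad) or (z of filler_2 in the frame of caster between 0.008 and 0.017 m and y of filler_2 in the frame of caster between -0.008 and 0.008 m and x of filler_2 in the frame of caster between -0.044 and 0.006 m and angle between filler_2's own z axis and vertical below 0.08 rad and angle between the x axis of filler_2 and the x axis of caster, either way round below 0.1 rad))), for 0.2 s.
At the end, for the whole second after the job is handed in: Fingers hold the grip (over 2 N), pushed in and still; springs pressed; cassette upright, pressed on the back stop with over 3 N. Each filler plate is on the chamber floor (5 mm height, 8 mm of the middle, upright to 0.08, square to 0.1 rad) or in the stand; at least one in the chamber (contact force between cassette and backstop above 3 N and contact force between the fingers and caster above 2 N and value of joint each of carriage, pad above 0.001 m and velocity of joint carriage between -0.01 and 0.01 m/s and angle between cassette's own z axis and vertical below 0.08 rad and z of cassette in the frame of caster below 0.017 m and ((z of filler_0 in the frame of caster between 0.008 and 0.017 m and y of filler_0 in the frame of caster between -0.008 and 0.008 m and x of filler_0 in the frame of caster between -0.044 and 0.006 m and angle between filler_0's own z axis and vertical below 0.08 rad and angle between the x axis of filler_0 and the x axis of caster, either way round below 0.1 rad) or (z of filler_1 in the frame of caster between 0.008 and 0.017 m and y of filler_1 in the frame of caster between -0.008 and 0.008 m and x of filler_1 in the frame of caster between -0.044 and 0.006 m and angle between filler_1's own z axis and vertical below 0.08 rad and angle between the x axis of filler_1 and the x axis of caster, either way round below 0.1 rad) or (z of filler_2 in the frame of caster between 0.008 and 0.017 m and y of filler_2 in the frame of caster between -0.008 and 0.008 m and x of filler_2 in the frame of caster between -0.044 and 0.006 m and angle between filler_2's own z axis and vertical below 0.08 rad and angle between the x axis of filler_2 and the x axis of caster, either way round below 0.1 rad)) and ((z of filler_0 in the frame of caster between 0.008 and 0.017 m and y of filler_0 in the frame of caster between -0.008 and 0.008 m and x of filler_0 in the frame of caster between -0.044 and 0.006 m and angle between filler_0's own z axis and vertical below 0.08 rad and angle between the x axis of filler_0 and the x axis of caster, either way round below 0.1 rad) or (z of filler_0 in the frame of stand between 0 and 0.012 m and y of filler_0 in the frame of stand between -0.012 and 0.012 m and x of filler_0 in the frame of stand between -0.06 and 0.06 m and angle between filler_0's own z axis and vertical below 0.2 rad)) and ((z of filler_1 in the frame of caster between 0.008 and 0.017 m and y of filler_1 in the frame of caster between -0.008 and 0.008 m and x of filler_1 in the frame of caster between -0.044 and 0.006 m and angle between filler_1's own z axis and vertical below 0.08 rad and angle between the x axis of filler_1 and the x axis of caster, either way round below 0.1 rad) or (z of filler_1 in the frame of stand between 0 and 0.012 m and y of filler_1 in the frame of stand between -0.012 and 0.012 m and x of filler_1 in the frame of stand between -0.06 and 0.06 m and angle between filler_1's own z axis and vertical below 0.2 rad)) and ((z of filler_2 in the frame of caster between 0.008 and 0.017 m and y of filler_2 in the frame of caster between -0.008 and 0.008 m and x of filler_2 in the frame of caster between -0.044 and 0.006 m and angle between filler_2's own z axis and vertical below 0.08 rad and angle between the x axis of filler_2 and the x axis of caster, either way round below 0.1 rad) or (z of filler_2 in the frame of stand between 0 and 0.012 m and y of filler_2 in the frame of stand between -0.012 and 0.012 m and x of filler_2 in the frame of stand between -0.06 and 0.06 m and angle between filler_2's own z axis and vertical below 0.2 rad))); the arm keeps its last pose, push and grip.
It fails at once if the glass cassette is pressed against the back stop with more than 40 N (contact force between cassette and backstop above 40 N).
It fails at once if the cassette is tipped or lifted (angle between cassette's own z axis and vertical above 0.4 rad or z of cassette in the frame of caster above 0.03 m).
It fails at once if the beaker is moved or tipped (distance of beaker from where it was at the start of the episode above 0.025 m or angle between beaker's own z axis and vertical above 0.3 rad).
It fails at once if the timer is moved or tipped (distance of timer from where it was at the start of the episode above 0.025 m or angle between timer's own z axis and vertical above 0.3 rad).
It fails at once if the brown bottle is moved or tipped (distance of bottle_violet from where it was at the start of the episode above 0.025 m or angle between bottle_violet's own z axis and vertical above 0.3 rad).
It also fails if it takes over 67 s, if anything falls off the work surface, if the arm or the gripper's body presses on something with over 40 N, if the wrist force passes 120 N, or if a joint passes its speed limit or range.

## Working session

There is one attempt and no reset: what is moved stays moved. The work goes in short steps, Python scripts to look and compute and a tool call to move; the robot and the scene stay as the last step left them, time stands still between calls to the robot, and variables do not carry over. Pictures are saved under pics/ and viewed, about 8 in all and at most 12, crops included, and the job is handed in when it is done.

Besides the shell and the picture viewer there is one more tool, called after "Request:" as name([rows], argument=value, ...), one row to a line, values as JSON. send_rows: Moves the arm, as the interface text tells. Its arguments: {"type":"object","properties":{"deltas":{"type":"array","items":{"type":"array","items":{"type":"number"}}},"grip":{"type":"number"},"grip_force":{"type":"number"}},"required":["deltas"]}

```bash
mkdir -p pics; cat > h.py <<'E'
import numpy as np, cv2
from rig import monitor, cams, env
def snap(n,f=None):
    s=cams.snapshot(n)
    if f: cv2.imwrite('pics/'+f+'.png',cv2.cvtColor(s['pixels'],cv2.COLOR_RGB2BGR))
    return s
def rays(s,uv):
    uv=np.asarray(uv,float).reshape(-1,2)
    K=np.array([[s['fx'],0,s['cx']],[0,s['fy'],s['cy']],[0,0,1]])
    d=np.array([s['k1'],0,0,0,0],float)
    p=cv2.undistortPoints(uv.reshape(-1,1,2),K,d).reshape(-1,2)
    return np.c_[p,np.ones(len(p))]
def world(s):  # HxWx3 world points from depth
    h,w=s['depth'].shape
    g=np.stack(np.meshgrid(np.arange(w),np.arange(h)),-1).reshape(-1,2)
    c=rays(s,g)*s['depth'].reshape(-1,1)
    return ((c-s['t'])@s['R']).reshape(h,w,3)
def onplane(s,uv,z):
    d=rays(s,uv)@s['R']; o=-np.asarray(s['R']).T@s['t']
    return o+d*((z-o[2])/d[:,2])[:,None]
E
python3 - <<'E'
from h import *
o=monitor.get_obs(); print({k:np.round(v,4) for k,v in o.items()}, env.grasp_offset)
for n in('side','top','wrist'):
    s=snap(n,n+'0'); print(n,s['fx'],s['k1'],np.round(-np.asarray(s['R']).T@s['t'],3),np.round(s['R'],2).tolist())
a=[cv2.imread(f'pics/{n}0.png') for n in('side','top')]
cv2.imwrite('pics/a.png',cv2.resize(np.vstack(a),None,fx=.714,fy=.714))
E
```

```text
{'time': np.float64(0.0), 'joint_pos': array([ 1.228 ,  0.0874,  0.1751,  1.6598, -0.    ,  1.5708]), 'dq': array([-0.001 ,  0.0008,  0.0001, -0.0005,  0.0014, -0.0002]), 'tau': array([ 2.00000e-04, -5.20396e+01,  4.64801e+01,  1.64000e-02,
        0.00000e+00, -0.00000e+00]), 'ee_pos': array([0.1848, 0.5178, 0.2306]), 'eef_rot': array([-1.000e-04,  1.706e-01,  9.853e-01, -7.000e-04]), 'ft_force': array([0.3505, 0.6026, 0.4182]), 'ft_torque': array([ 0.0151,  0.0138, -0.0158]), 'grip_width': np.float64(0.0854)} 0.0187
side 457.3968274256954 -0.14694441911658998 [ 0.284 -0.696  0.804] [[0.93, -0.36, -0.01], [-0.26, -0.63, -0.73], [0.26, 0.69, -0.68]]
top 466.90550660560683 -0.020425736437532784 [0.403 0.039 1.034] [[-0.02, -1.0, 0.0], [-0.99, 0.02, -0.13], [0.13, -0.01, -0.99]]
wrist 326.6916822382003 -0.06643498969144025 [0.109 0.546 0.373] [[0.34, 0.94, -0.0], [0.9, -0.32, 0.31], [0.29, -0.11, -0.95]]
```

View pics/top0.png

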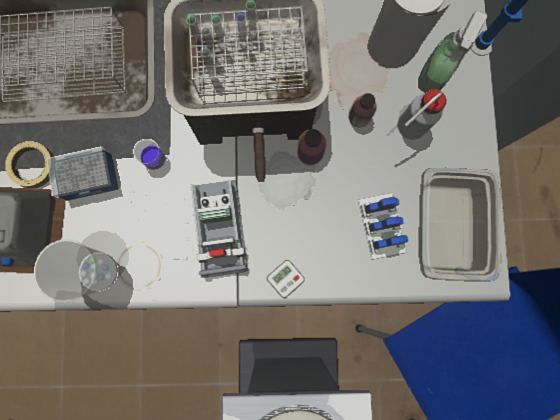

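View pics/side0.png

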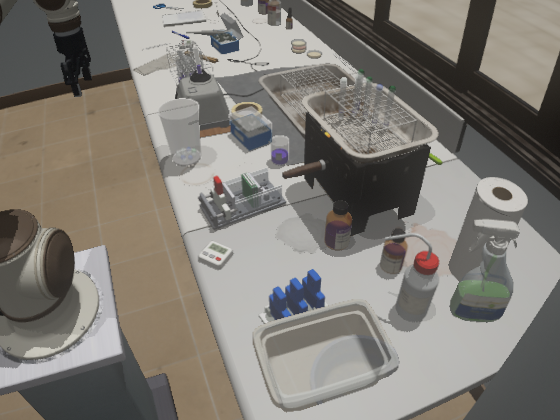

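The top view shows the chamber at cols 193–247, rows 180–277, with the red grip near (217,253) on the robot's side and the back stop on the far side. The stand with three blue plates is at cols 362–408, rows 195–258. The timer is at (286,279), just right of the chamber, and the bottle at (312,147). The side view agrees. Next I measure.

```bash
python3 - <<'E'
from h import *
s=snap('top'); W=world(s); hsv=cv2.cvtColor(s['pixels'],cv2.COLOR_RGB2HSV)
H,S,V=cv2.split(hsv)
def rect(P):
    (c,sz,a)=cv2.minAreaRect(P[:,:2].astype(np.float32)*1000); return np.round(c,1),np.round(sz,1),round(a,1)
blue=((H>105)&(H<128)&(S>150)&(V>60)).astype(np.uint8)
blue[:, :355]=0; blue[:,412:]=0; blue[:190]=0; blue[265:]=0
n,l,st,ce=cv2.connectedComponentsWithStats(blue)
for i in range(1,n):
    if st[i,4]>15:
        P=W[l==i]; zt=np.percentile(P[:,2],95); T=P[P[:,2]>zt-.006]
        Q=onplane(s,np.argwhere(l==i)[:,::-1],.106)
        print('blue',st[i],'ztop',round(zt,4),'top',rect(T),len(T),'mean',T.mean(0).round(4))
red=(((H<6)|(H>174))&(S>150)&(V>90)).astype(np.uint8); red[:240]=0;red[265:]=0;red[:,:190]=0;red[:,250:]=0
P=W[red>0]; T=P[P[:,2]>.105]; print('red',rect(T),T.mean(0).round(4),len(T),P[:,2].max())
# chamber base outline: z .005-.08 in region
m=np.zeros(V.shape,bool); m[175:285,185:255]=1
P=W[m&(W[...,2]>.006)&(W[...,2]<.075)]; print('chamber',rect(P))
for lo,hi in((.006,.02),(.055,.07),(.07,.085)):
    P=W[m&(W[...,2]>lo)&(W[...,2]<hi)]; print(lo,rect(P),len(P))
m[:]=0; m[190:262,355:412]=1
P=W[m&(W[...,2]>.003)&(W[...,2]<.04)]; print('stand',rect(P))
for nm,(a,b,c,d) in dict(timer=(260,300,265,308),bottle=(128,168,296,328)).items():
    P=W[a:b,c:d].reshape(-1,3); P=P[P[:,2]>.01]; print(nm,rect(P),P[:,2].max())
cv2.imwrite('pics/b.png',np.hstack([cv2.resize(s['pixels'][170:290,185:260,::-1],None,fx=5,fy=5,interpolation=2),cv2.resize(s['pixels'][180:270,355:412,::-1],None,fx=5,fy=6.667,interpolation=2)]))
E
```

```text
blue [382 197  17   9 103] ztop 0.1078 top (array([ 547.6, -193.7]), array([13.2, 27.5]), 9.9) 83 mean [ 0.5473 -0.1943  0.1053]
blue [369 203   9   7  47] ztop 0.072 top (array([477. , -68.9]), array([  8.7, 261. ]), 32.4) 18 mean [ 0.5284 -0.1504  0.1759]
blue [386 217  17   8 104] ztop 0.108 top (array([ 507.3, -201. ]), array([12.9, 27.6]), 7.8) 87 mean [ 0.5073 -0.2004  0.1055]
blue [373 222  10   7  49] ztop 0.0687 top (array([ 503. , -178.3]), array([12.2, 16.2]), 12.7) 47 mean [ 0.503  -0.1784  0.0655]
blue [391 236  17   8 105] ztop 0.108 top (array([441.4, -90.6]), array([ 14.1, 269.9]), 13.3) 90 mean [ 0.4684 -0.2054  0.1158]
blue [378 240   9   7  47] ztop 0.0686 top (array([ 465.5, -185.8]), array([11.4, 16.1]), 10.0) 45 mean [ 0.4654 -0.1865  0.0658]
red (array([433.5, 100.1]), array([135. ,  18.3]), 71.4) [0.4503 0.1505 0.1245] 83 1.0335026286100173
chamber (array([509.4, 158.8]), array([205. , 100.3]), 6.9)
0.006 (array([509.5, 158.7]), array([204.9, 100.1]), 6.9) 2045
0.055 (array([522.9, 160.7]), array([160.5,  85. ]), 7.0) 524
0.07 (array([495.7, 157. ]), array([105.3,  65.8]), 7.0) 464
stand (array([ 510.3, -204.6]), array([125.4, 159.6]), 87.1)
timer (array([396.1,  14.7]), array([59.3, 63.5]), 39.8) 1.0335026286100173
bottle (array([554.2, -21.3]), array([ 68.9, 317.5]), 80.4) 1.0335026286100173
```

View pics/b.png

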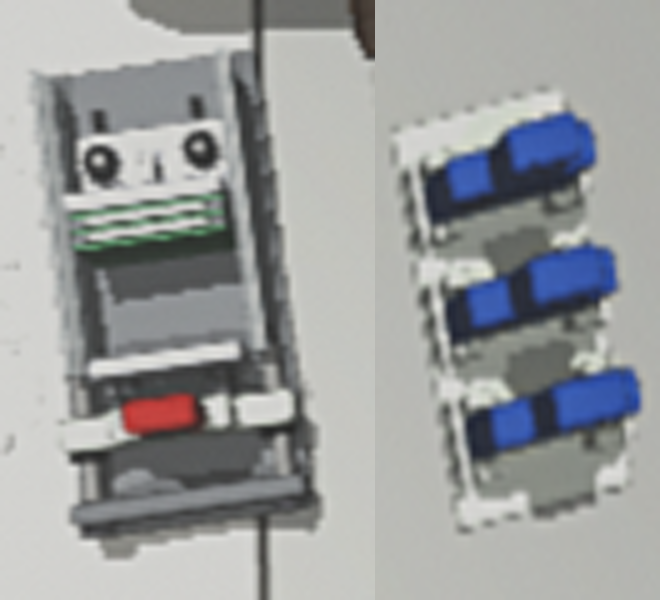

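The crops show the chamber tilted about 7°. From the robot outward are the red grip, pressure plate, open gap, green panes and back stop. The plates in the stand are tilted about 8–10°, with tabs to the right. I'll work in the caster frame to get the gap.

```bash
python3 - <<'E'
from h import *
s=snap('top'); W=world(s); H,S,V=cv2.split(cv2.cvtColor(s['pixels'],cv2.COLOR_RGB2HSV))
a=np.radians(6.95); ax=np.array([np.cos(a),np.sin(a)]); ay=np.array([-ax[1],ax[0]])
c=np.array([.5095,.1588]); ok=(W[...,2]<.2)
X=(W[...,:2]-c)@ax*1000; Y=(W[...,:2]-c)@ay*1000; Z=W[...,2]*1000
red=ok&(((H<6)|(H>174))&(S>150)&(V>90))&(abs(X)<110)&(abs(Y)<50)
t=red&(Z>108); print('red top x',X[t].min(),X[t].max(),'y',Y[t].min(),Y[t].max(),'z',np.median(Z[t]))
# profile along x at several y
for y0 in(-24,0,24):
  b=ok&(abs(Y-y0)<3)&(abs(X)<110); i=np.argsort(X[b]); print(y0,' '.join(f'{x:.0f}:{z:.0f}' for x,z in zip(X[b][i],Z[b][i])))
m=ok&(abs(X)<110)&(abs(Y)<30)&(Z>68)&(Z<90)
for lo,hi in((-60,-30),(-30,100)):
  k=m&(X>lo)&(X<hi)&(X-0>lo); print(lo,X[k].min(),X[k].max())
# stand/plates: tabs and body tops, robust
blue=ok&(H>105)&(H<128)&(S>150)&(V>60)
P=W[...,:2]
for x0 in(.547,.507,.467):
  k=blue&(abs(W[...,0]-x0)<.022)&(W[...,1]<-.15)&(W[...,1]>-.25)
  t=k&(Z>100)&(Z<112); b=k&(Z>60)&(Z<71)
  T=P[t].astype(np.float32)*1000; A=np.vstack([P[t],P[b]]).astype(np.float32)*1000
  v=cv2.fitLine(A,cv2.DIST_HUBER,0,.01,.01).ravel()
  print('tab',np.round(cv2.minAreaRect(T)[0],1),'all',[np.round(q,1) for q in cv2.minAreaRect(A)],'lineang',np.degrees(np.arctan2(v[1],v[0])).round(1),'z',np.median(Z[t]).round(1))
st=ok&(V>150)&(S<60)&(abs(W[...,0]-.507)<.09)&(abs(W[...,1]+.19)<.06)&(Z>3)&(Z<35)
print('stand',[np.round(q,1) for q in cv2.minAreaRect(P[st].astype(np.float32)*1000)])
E
```

```text
red top x -65.38788467381924 -53.031537275643224 y -12.930475549460157 13.631582816343334 z 113.3142412251772
-24 -110:-6 -110:-1 -109:-6 -107:-4 -107:-4 -105:-5 -105:2 -105:2 -103:1 -103:4 -101:11 -101:14 -101:10 -99:9 -99:11 -98:12 -97:46 -97:48 -97:47 -95:45 -95:48 -94:47 -93:49 -93:48 -92:49 -91:44 -91:48 -90:49 -89:44 -89:50 -88:45 -86:12 -85:9 -85:13 -84:10 -83:11 -83:13 -82:11 -81:10 -81:8 -79:8 -79:8 -79:14 -77:10 -77:14 -76:12 -75:13 -74:10 -74:10 -73:13 -72:12 -72:10 -70:10 -70:11 -70:10 -68:14 -68:9 -68:15 -67:24 -66:34 -66:26 -66:12 -66:73 -66:66 -65:48 -65:51 -64:76 -64:77 -64:53 -64:56 -62:73 -62:71 -62:53 -61:55 -60:73 -60:76 -60:80 -59:51 -58:76 -58:70 -58:77 -57:53 -56:76 -56:71 -56:78 -55:51 -54:75 -54:75 -53:51 -52:47 -50:45 -50:45 -50:49 -48:10 -48:44 -48:45 -48:48 -46:11 -46:41 -45:39 -45:41 -44:13 -43:39 -43:39 -42:47 -41:11 -41:42 -40:47 -39:13 -39:9 -39:39 -39:45 -38:63 -38:58 -38:53 -37:70 -37:66 -37:70 -37:69 -35:69 -35:68 -34:69 -33:68 -33:68 -32:67 -31:70 -24:13 -24:11 -24:14 -22:11 -21:10 -21:10 -20:12 -19:8 -19:10 -17:8 -17:9 -17:12 -15:11 -15:13 -15:10 
[... 4174 characters left out ...]
79:13 80:8 81:13 82:11 83:8 84:11 85:6 86:11 87:11 88:12 88:13 91:12 91:11 92:10 93:11 94:11 94:9 95:11 96:10 96:10 98:11 98:10 98:10 100:14 100:8 101:10 103:5 105:-0 106:-2 107:1 107:-1 107:0 109:-1 109:1 110:-1
-60 -59.436225067230296 -30.931234582485775
-30 13.606825033116971 38.60247028659461
tab [ 547.5 -193.5] all [array([ 547.6, -194. ]), array([12.7, 62.4]), np.float64(9.6)] lineang -81.5 z 105.3
tab [ 507.2 -200.2] all [array([ 507.1, -200.2]), array([13.5, 61.6]), np.float64(9.0)] lineang -81.0 z 105.3
tab [ 469.1 -207.8] all [array([ 469.3, -208.7]), array([13.2, 61.7]), np.float64(9.3)] lineang -79.0 z 105.4
stand [array([ 506.6, -190.3]), array([119.5, 177.1]), np.float64(89.8)]
```

```bash
cat >> h.py <<'E'
from scipy.spatial.transform import Rotation as Ro
def pose():
    o=monitor.get_obs(); R=Ro.from_quat(np.roll(o['eef_rot'],-1)).as_matrix(); return o,R
A=np.radians(6.95); CA=np.array([.5289,.1612])
def cw(x,y=0): return CA+np.array([np.cos(A)*x-np.sin(A)*y,np.sin(A)*x+np.cos(A)*y])
def togo(p,yaw=None):  # tool-frame shift to world TCP p; turn (tool z) to bring tool y to world yaw deg
    o,R=pose(); d=(np.asarray(p)-o['ee_pos'])@R
    cur=np.degrees(np.arctan2(R[1,1],R[0,1])); print('tcp',np.round(o['ee_pos'],4),'yaw',round(cur,2),'shift',np.round(d,4), 'turn',None if yaw is None else round(-np.radians(yaw-cur),4))
E
python3 - <<'E'
from h import *
s=snap('top'); W=world(s).reshape(-1,3); W=W[W[:,2]<.6]
xs=np.arange(.15,.74,.05); ys=np.arange(.65,-.36,-.05)
print('y\\x',xs.round(2))
for y in ys:
    print(f'{y:.2f}',[int(1000*max([0,*W[(abs(W[:,0]-x)<.025)&(abs(W[:,1]-y)<.025)][:,2]])) for x in xs])
b=W[(abs(W[:,0]-.55)<.06)&(abs(W[:,1]+.02)<.06)&(W[:,2]>.03)&(W[:,2]<.15)]; print('bottle',b.min(0),b.max(0))
togo([.5475,-.1938,.30],99.4)
E
```

```text
y\x [0.15 0.2  0.25 0.3  0.35 0.4  0.45 0.5  0.55 0.6  0.65 0.7 ]
0.65 [0, 0, 0, 0, 2, 6, 7, 0, 0, 5, 26, 24]
0.60 [0, 0, 0, 0, 4, 5, 122, 0, 132, 124, 28, 27]
0.55 [0, 0, 0, 0, 3, 5, 135, 137, 137, 126, 26, 27]
0.50 [0, 0, 0, 0, 2, 169, 167, 45, 58, 74, 74, 5]
0.45 [0, 0, 0, 0, 168, 169, 169, 168, 3, 74, 74, 73]
0.40 [0, 0, 0, 0, 168, 170, 169, 168, 4, 75, 74, 72]
0.35 [0, 0, 0, 0, 3, 169, 168, 3, 4, 4, 72, 71]
0.30 [0, 0, 0, 0, 3, 4, 5, 3, 4, 4, 72, 71]
0.25 [0, 0, 0, 0, 3, 3, 5, 6, 4, 5, 4, 6]
0.20 [0, 0, 0, 0, 3, 51, 74, 79, 84, 66, 4, 251]
0.15 [3, 0, 0, 0, 3, 52, 117, 83, 84, 67, 5, 251]
0.10 [4, 0, 0, 0, 4, 51, 56, 71, 68, 63, 5, 251]
0.05 [4, 0, 0, 0, 21, 20, 4, 3, 3, 162, 163, 251]
-0.00 [4, 0, 0, 0, 20, 21, 18, 6, 5, 4, 86, 251]
-0.05 [4, 0, 0, 0, 4, 12, 4, 4, 5, 7, 121, 251]
-0.10 [3, 0, 0, 0, 3, 4, 4, 4, 4, 4, 77, 80]
-0.15 [4, 0, 0, 0, 3, 4, 39, 67, 68, 5, 5, 4]
-0.20 [0, 0, 0, 0, 5, 4, 110, 108, 110, 10, 4, 187]
-0.25 [0, 0, 0, 0, 3, 101, 101, 101, 101, 101, 4, 217]
-0.30 [0, 0, 0, 0, 6, 102, 82, 84, 100, 103, 5, 165]
-0.35 [0, 0, 0, 0, 4, 102, 14, 14, 14, 101, 4, 5]Traceback (most recent call last):
  File "<stdin>", line 7, in <module>
    return umr_minimum(a, axis, None, out, keepdims, initial, where)
ValueError: zero-size array to reduction operation minimum which has no identity
```

```bash
python3 - <<'E'
from h import *
s=snap('top'); W=world(s).reshape(-1,3); t=W[(W[:,2]>.09)&(W[:,2]<.115)&(W[:,1]<-.222)&(W[:,1]>-.3)]
for x in (.44,.47,.5,.53,.55,.58): print(x,t[abs(t[:,0]-x)<.01][:,1].max().round(4))
togo([.5475,-.1938,.30],99.4)
E
```

```text
0.44 -0.2566
0.47 -0.2577
0.5 -0.2607
0.53 -0.2617
0.55 -0.2639
0.58 -0.2657
tcp [0.1848 0.5179 0.2311] yaw 70.36 shift [-0.5808 -0.5484 -0.0687] turn -0.5069
```

Request:
send_rows([
  [0, 0, -0.03, -0.127],
  [0, 0, -0.03, -0.127],
  [0, 0, -0.01, -0.127],
  [0, 0, 0, -0.127],
], grip=0.045)

```text
time: 0.75
ee_pos: [0.185, 0.5185, 0.3034]
eef_rot: [0.001, -0.085, 0.996, 0.001]
ft_force: [-0.3, 0.5, -0.1]
grip_width: 0.045
```

Request:
send_rows([
  [-0.012, -0.038, 0, 0],
  [-0.012, -0.038, 0, 0],
  [-0.012, -0.038, 0, 0],
  [-0.012, -0.038, 0, 0],
  [-0.012, -0.038, 0, 0],
  [-0.012, -0.038, 0, 0],
  [-0.012, -0.038, 0, 0],
  [-0.012, -0.038, 0, 0],
])

```text
time: 1.55
ee_pos: [0.3299, 0.2324, 0.3014]
eef_rot: [0.0, -0.083, 0.997, 0.0]
ft_force: [0.2, 0.9, 1.0]
grip_width: 0.0448
```

Request:
send_rows([
  [-0.012, -0.038, 0, 0],
  [-0.012, -0.038, 0, 0],
  [-0.012, -0.038, 0, 0],
  [-0.012, -0.038, 0, 0],
  [-0.012, -0.038, 0, 0],
  [-0.012, -0.038, 0, 0],
  [-0.012, -0.038, 0, 0],
  [-0.012, -0.038, 0, 0],
])

```text
time: 2.35
ee_pos: [0.4747, -0.0519, 0.3014]
eef_rot: [0.0, -0.082, 0.997, -0.0]
ft_force: [0.6, 1.2, 0.6]
grip_width: 0.045
```

Request:
send_rows([
  [-0.012, -0.038, 0.01, 0],
  [-0.012, -0.038, 0.02, 0],
  [-0.012, -0.038, 0.03, 0],
  [0, -0.02, 0.03, 0],
  [0, 0, 0.02, 0],
  [0, 0, 0, 0],
])

```text
time: 2.95
ee_pos: [0.5305, -0.1767, 0.188]
eef_rot: [-0.002, -0.082, 0.997, 0.001]
ft_force: [-0.3, -0.7, 0.4]
grip_width: 0.0451
```

```bash
python3 - <<'E'
from h import *
togo([.5475,-.1938,.072],99.4)
s=snap('wrist','w1'); W=world(s); H,S,V=cv2.split(cv2.cvtColor(s['pixels'],cv2.COLOR_RGB2HSV))
blue=(H>105)&(H<128)&(S>150)&(V>60)
for x0 in(.547,.507,.467):
  k=blue&(abs(W[...,0]-x0)<.02)&(abs(W[...,1]+.2)<.06)&(W[...,2]>.098)&(W[...,2]<.118)
  if k.sum()>50: print(k.sum(),[np.round(q,2) for q in cv2.minAreaRect(W[k][:,:2].astype(np.float32)*1000)],np.median(W[k][:,2]))
E
```

```text
tcp [ 0.5305 -0.1767  0.188 ] yaw 99.4 shift [-0.0145 -0.02    0.1158] turn -0.0001
674 [array([ 545.12, -191.15]), array([13.46, 27.75]), np.float64(10.1)] 0.10587934087460284
768 [array([ 505.24, -198.22]), array([13.82, 29.12]), np.float64(9.96)] 0.10589320984747905
909 [array([ 467.07, -205.76]), array([14.14, 29.38]), np.float64(11.32)] 0.10574681590362572
```

View pics/w1.png

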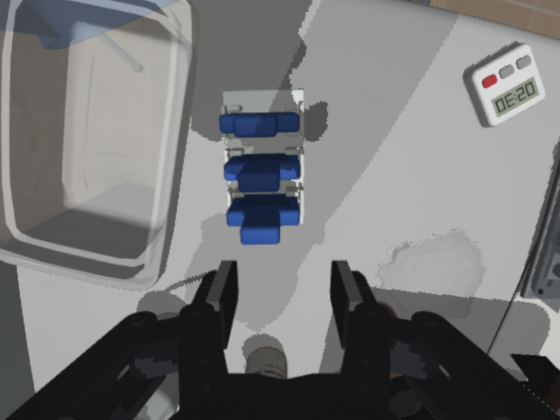

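The wrist view shows the three plates upright in the stand (tabs at (260,225), (259,177) and (255,125)), and the tub rim is clear of the fingers. The wrist reading differs from the top view by about 2.5 mm, so I'll use the mean.

Request:
send_rows([
  [-0.007, -0.009, 0, -0.01],
  [-0.006, -0.009, 0.016, 0],
  [0, 0, 0.03, 0],
  [0, 0, 0.03, 0],
  [0, 0, 0.02, 0],
  [0, 0, 0.015, 0],
  [0, 0, 0.005, 0],
  [0, 0, 0, 0],
])

```text
time: 3.8
ee_pos: [0.5478, -0.192, 0.0751]
eef_rot: [-0.0, -0.088, 0.996, 0.0]
ft_force: [0.1, -0.3, -0.1]
grip_width: 0.0449
```

Request:
send_rows([
  [0, 0, 0, 0],
  [0, 0, 0, 0],
  [0, 0, 0, 0],
  [0, 0, 0, 0],
  [0, 0, 0, 0],
], grip=0.02, grip_force=30)

```text
time: 4.3
ee_pos: [0.5484, -0.1921, 0.0766]
eef_rot: [0.001, -0.088, 0.996, -0.0]
ft_force: [0.0, 0.1, 5.5]
grip_width: 0.0298
```

```bash
python3 - <<'E'
from h import *
o,R=pose(); print(o['ee_pos'],o['ft_force'],o['grip_width'])
E
```

```text
[ 0.54835081 -0.1921277   0.07656786] [0.04677782 0.13116973 5.48619302] 0.02976308908876028
```

Request:
send_rows([
  [0, 0, -0.005, 0],
  [0, 0, -0.015, 0],
  [0, 0, -0.03, 0],
  [0, 0, -0.035, 0],
  [0, 0, -0.035, 0],
  [0, 0, -0.03, 0],
  [0, 0, -0.01, 0],
  [0, 0, 0, 0],
])

```text
time: 5.1
ee_pos: [0.5482, -0.1921, 0.2372]
eef_rot: [0.001, -0.087, 0.996, -0.001]
ft_force: [0.4, -1.1, -0.8]
grip_width: 0.0294
```

```bash
python3 - <<'E'
from h import *
o,R=pose(); print(o['ft_force'],o['grip_width'])
togo([*cw(-.018),.236],96.95)
s=snap('wrist','w2'); 
E
```

```text
[ 0.36198567 -1.05743545 -0.78572413] 0.029442190255849335
tcp [ 0.5482 -0.1921  0.2372] yaw 100.04 shift [-0.0246  0.3523  0.0007] turn 0.0539
```

View pics/w2.png

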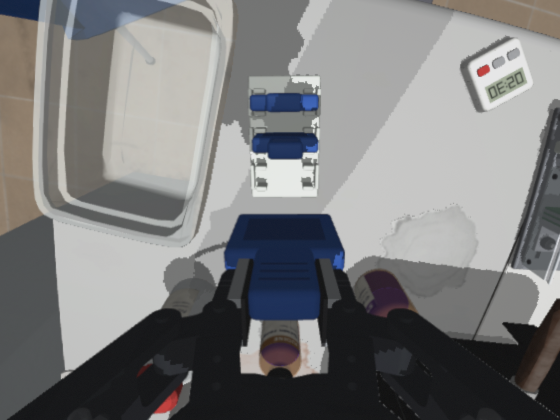

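The first plate is held square in the jaws (body at (285,245), tab at (285,290)), and its slot in the stand is now empty. I'm moving it over the chamber.

Request:
send_rows([
  [0, 0, 0, 0.054],
  [-0.001, 0.02, 0, 0],
  [-0.001, 0.04, 0, 0],
  [-0.001, 0.045, 0, 0],
  [-0.001, 0.045, 0, 0],
  [-0.001, 0.045, 0, 0],
  [-0.001, 0.045, 0, 0],
  [0, 0.045, 0, 0],
])

```text
time: 5.95
ee_pos: [0.5181, 0.0933, 0.2332]
eef_rot: [-0.001, -0.06, 0.998, -0.0]
ft_force: [0.6, 0.6, -0.1]
grip_width: 0.0294
```

Request:
send_rows([
  [0, 0.04, 0, 0],
  [0, 0.028, 0, 0],
  [0, 0, 0.02, 0],
  [0, 0, 0.02, 0],
  [0, 0, 0, 0],
  [0, 0, 0, 0],
])

```text
time: 6.55
ee_pos: [0.5103, 0.1589, 0.1943]
eef_rot: [-0.001, -0.061, 0.998, -0.0]
ft_force: [0.4, -0.4, 0.9]
grip_width: 0.0293
```

```bash
cat > chk.py <<'E'
from h import *
import sys
s=snap('wrist',sys.argv[1]); W=world(s); H,S,V=cv2.split(cv2.cvtColor(s['pixels'],cv2.COLOR_RGB2HSV))
o,R=pose(); c=o['ee_pos']
def loc(P): 
    d=P[...,:2]-CA; return np.stack([d@[np.cos(A),np.sin(A)],d@[-np.sin(A),np.cos(A)],P[...,2]],-1)*1000
L=loc(W); print('tcp in caster',loc(np.array(c)).round(1))
near=(abs(L[...,0])<130)&(abs(L[...,1])<60)&(s['depth']>0)
blue=(H>105)&(H<128)&(S>130)&(V>40)&near
red=(((H<6)|(H>174))&(S>150)&(V>70))&near&(L[...,2]>104)
if red.sum()>20: print('red top c',red.sum(),[np.round(q,2) for q in cv2.minAreaRect(L[red][:,:2].astype(np.float32))],np.median(L[red][:,2]))
b=near&~blue&(L[...,2]>4)&(L[...,2]<90); 
for lo,hi in((8,16),(55,70)):
    k=near&~blue&(L[...,2]>lo)&(L[...,2]<hi)&(V>40)
    if k.sum()>50: print('walls',lo,k.sum(),[np.round(q,2) for q in cv2.minAreaRect(L[k][:,:2].astype(np.float32))])
np.savez('chk.npz',L=L,px=s['pixels'],blue=blue)
print('blue z',np.percentile(L[blue][:,2],[1,50,99]) if blue.any() else None)
E
python3 chk.py w3; python3 - <<'E'
from h import *
togo([*cw(-.018),.20],96.95)
E
```

```text
tcp in caster [-18.3  -0.  195.3]
red top c 803 [array([-80.47,   4.38]), array([27.68, 12.59]), np.float64(89.92)] 114.58220745303885
walls 8 4991 [array([-58.9 ,   4.38]), array([100.47, 127.72]), np.float64(89.76)]
walls 55 1784 [array([-41.68,   4.24]), array([85.01, 90.81]), np.float64(89.92)]
blue z [129.28380916 186.20865661 224.61967988]
tcp [0.5108 0.1589 0.1953] yaw 96.92 shift [-0.0003  0.     -0.0047] turn -0.0005
```

View pics/w3.png

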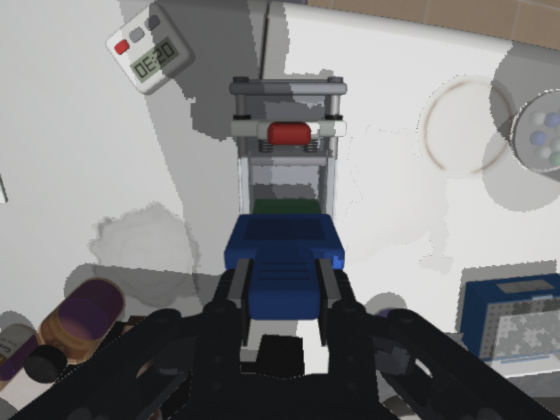

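The chamber lies straight beyond the held plate: red grip centre col 289, chamber about col 287, held plate about col 285. The wrist view suggests a lateral offset of about 4 mm against the top view. I'll use the held plate, centred in the jaws, to calibrate the wrist camera.

```bash
python3 - <<'E'
from h import *
d=np.load('chk.npz'); L=d['L']; bl=d['blue']
for lo in range(115,225,10):
    k=bl&(L[...,2]>lo)&(L[...,2]<lo+10)
    if k.sum()>60:
        y=L[k][:,1]; print(lo,k.sum(),'y',np.percentile(y,[.5,99.5]).round(1),'mid',np.percentile(y,[.5,99.5]).mean().round(2),'x',np.percentile(L[k][:,0],[1,50,99]).round(1))
s=snap('top'); W=world(s); H,S,V=cv2.split(cv2.cvtColor(s['pixels'],cv2.COLOR_RGB2HSV))
D=W[...,:2]-CA; X=D@[np.cos(A),np.sin(A)]*1000; Y=D@[-np.sin(A),np.cos(A)]*1000; Z=W[...,2]*1000
bl=(H>105)&(H<128)&(S>130)&(V>40)&(abs(X)<60)&(abs(Y)<70)&(Z>110)&(Z<230)
print('top view of held plate',bl.sum(),np.percentile(Y[bl],[1,99]),np.percentile(X[bl],[1,99]),np.percentile(Z[bl],[1,50,99]))
cv2.imwrite('pics/t3.png',cv2.resize(s['pixels'][160:290,170:270,::-1],None,fx=5,fy=4.6))
E
```

```text
125 339 y [-27.9  30.5] mid 1.33 x [-28.9 -28.3 -27.8]
135 489 y [-28.  31.] mid 1.48 x [-28.9 -28.3 -27.7]
145 554 y [-27.9  30.8] mid 1.45 x [-28.9 -28.3 -27.7]
155 658 y [-28.1  31. ] mid 1.43 x [-28.9 -28.3 -27.7]
165 798 y [-28.4  31.2] mid 1.36 x [-28.9 -28.2 -27.6]
175 1576 y [-29.4  32.1] mid 1.34 x [-28.7 -27.6 -18. ]
185 533 y [-16.6  28.4] mid 5.88 x [-28.8 -28.  -24.5]
195 637 y [-24.3  27.1] mid 1.37 x [-28.8 -28.  -26.1]
205 675 y [-13.2  15.7] mid 1.24 x [-29.1 -28.3 -26.8]
215 2696 y [-13.3  15.7] mid 1.19 x [-29.  -24.7 -15.3]Traceback (most recent call last):
  File "<stdin>", line 10, in <module>
    return _quantile_unchecked(
        a, q, axis, out, overwrite_input, method, keepdims, weights)
    return _ureduce(a,
                    func=_quantile_ureduce_func,
    ...<5 lines>...
                    overwrite_input=overwrite_input,
                    method=method)
    r = func(a, **kwargs)
    result = _quantile(arr,
                       quantiles=q,
    ...<2 lines>...
                       out=out,
                       weights=wgt)
    slices_having_nans = np.isnan(arr[-1, ...])
                                  ~~~^^^^^^^^^
IndexError: index -1 is out of bounds for axis 0 with size 0
```

Request:
send_rows([
  [-0.001, 0.0025, 0.01, 0],
  [0, 0, 0.02, 0],
  [0, 0, 0.015, 0],
  [0, 0, 0, 0],
  [0, 0, 0, 0],
])

```text
time: 7.15
ee_pos: [0.5115, 0.1617, 0.1503]
eef_rot: [-0.0, -0.061, 0.998, -0.0]
ft_force: [-0.4, 0.1, 0.1]
grip_width: 0.0296
```

```bash
cat >> chk.py <<'E'
k=blue&(L[...,2]>c[2]*1000-60)&(L[...,2]<c[2]*1000-15); q=L[k]
if len(q): print('held y mid',np.percentile(q[:,1],[.5,99.5]).mean().round(2),'x face',np.median(q[:,0]).round(2))
k=near&(L[...,2]>62)&(L[...,2]<74)&(L[...,0]<-45)&(L[...,0]>-62)&(abs(L[...,1])<38)&(S<70)
if k.sum()>30: print('padplate y',np.percentile(L[k][:,1],[1,99]).round(1),'x',np.percentile(L[k][:,0],[2,98]).round(1))
k=near&(L[...,2]>57)&(L[...,2]<74)&(L[...,0]<-20)&(L[...,0]>-45)&(S<70)
if k.sum()>30:
  y=np.sort(L[k][:,1]); print('walls y hist',np.histogram(y,np.arange(-50,56,5)))
print('F',o['ft_force'].round(1))
E
python3 chk.py w4
```

```text
tcp in caster [-16.9   2.7 150.9]
red top c 1252 [array([-80.06,   4.46]), array([13.21, 28.49]), np.float64(1.2)] 114.607867992639
walls 8 6278 [array([-63.14,   4.48]), array([100.33, 120.13]), np.float64(89.57)]
walls 55 2306 [array([-44.13,   4.3 ]), array([85.07, 85.9 ]), np.float64(89.69)]
blue z [ 84.87167377 141.94890505 180.65800711]
held y mid 4.08 x face -26.63
padplate y [-37.2  35.2] x [-58.8 -48.5]
walls y hist (array([  0,   0, 149, 150,   0,   0,   0,   0,   0,   0,   0,   0,   0,
         0,   0,   0,   0,   0, 235,  67,   0]), array([-50, -45, -40, -35, -30, -25, -20, -15, -10,  -5,   0,   5,  10,
        15,  20,  25,  30,  35,  40,  45,  50,  55]))
F [-0.5  0.1 -1. ]
```

View pics/w4.png

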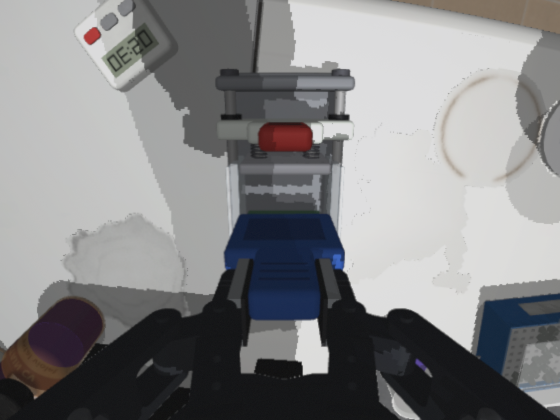

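The held plate lines up laterally with the chamber (4.1 vs 4.3 mm in the same view), with free space ahead of and behind it. I'm lowering it.

Request:
send_rows([
  [0, 0, 0.01, 0],
  [0, 0, 0.01, 0],
  [0, 0, 0.01, 0],
  [0, 0, 0.01, 0],
  [0, 0, 0, 0],
])

```text
time: 7.7
ee_pos: [0.5107, 0.1615, 0.1083]
eef_rot: [-0.001, -0.061, 0.998, -0.0]
ft_force: [-0.4, -0.8, -0.8]
grip_width: 0.0292
```

Request:
send_rows([
  [0, 0, 0.01, 0],
  [0, 0, 0.01, 0],
  [0, 0, 0.004, 0],
  [0, 0, 0, 0],
  [0, 0, 0, 0],
])

```text
time: 8.2
ee_pos: [0.5117, 0.1618, 0.0864]
eef_rot: [0.0, -0.061, 0.998, 0.0]
ft_force: [0.8, 0.5, -0.8]
grip_width: 0.0295
```

No side contact. I'm lowering until the floor is felt.

Request:
send_rows([
  [0, 0, 0.0015, 0],
  [0, 0, 0.0015, 0],
  [0, 0, 0, 0],
  [0, 0, 0, 0],
])

```text
time: 8.6
ee_pos: [0.5116, 0.1618, 0.0834]
eef_rot: [0.0, -0.061, 0.998, 0.0]
ft_force: [-0.8, -0.0, 0.4]
grip_width: 0.0295
```

Request:
send_rows([
  [0, 0, 0.001, 0],
  [0, 0, 0.001, 0],
  [0, 0, 0, 0],
])

```text
time: 8.9
ee_pos: [0.5119, 0.1619, 0.0826]
eef_rot: [0.001, -0.061, 0.998, 0.0]
ft_force: [-2.1, -0.5, 7.7]
grip_width: 0.0295
```

Floor reached at 7.7 N. I'm easing off and releasing.

Request:
send_rows([
  [0, 0, -0.0005, 0],
  [0, 0, 0, 0],
  [0, 0, 0, 0],
  [0, 0, 0, 0],
], grip=0.045)

```text
time: 9.3
ee_pos: [0.5115, 0.1618, 0.0816]
eef_rot: [-0.0, -0.061, 0.998, -0.0]
ft_force: [-0.1, -1.0, 0.5]
grip_width: 0.0448
```

Request:
send_rows([
  [0, 0, -0.01, 0],
  [0, 0, -0.02, 0],
  [0, 0, -0.04, 0],
  [0, 0, -0.04, 0],
  [0, 0, -0.04, 0],
  [0, 0, -0.01, 0],
  [0, 0, 0, 0],
])

```text
time: 10.0
ee_pos: [0.5124, 0.162, 0.2441]
eef_rot: [0.002, -0.061, 0.998, 0.0]
ft_force: [-0.2, -0.6, -0.4]
grip_width: 0.0449
```

```bash
python3 chk.py w5; python3 - <<'E'
from h import *
d=np.load('chk.npz'); L=d['L']; bl=d['blue']
k=bl&(L[...,2]>104)&(L[...,2]<120); print('tab',k.sum(),[np.round(q,2) for q in cv2.minAreaRect(L[k][:,:2].astype(np.float32))],np.median(L[k][:,2]))
togo([.5063,-.1995,.24],100)
s=snap('top','t5')
E
```

```text
tcp in caster [-16.8   2.7 242.1]
red top c 547 [array([-79.94,   4.73]), array([12.92, 27.04]), np.float64(0.04)] 114.58124685990151
walls 8 4363 [array([-20.22,   4.05]), array([100.34, 204.26]), np.float64(89.86)]
walls 55 2278 [array([-6.59,  4.09]), array([ 84.9 , 161.19]), np.float64(89.92)]
blue z [ 23.03016535  72.45158163 113.3576982 ]
padplate y [-37.2  35.1] x [-58.8 -49.1]
walls y hist (array([  0,   0,  81,  72,   1,   0,   0,   0,   0,   0,   0,   0,   0,
         0,   0,   0,   0,   1, 120,  36,   0]), array([-50, -45, -40, -35, -30, -25, -20, -15, -10,  -5,   0,   5,  10,
        15,  20,  25,  30,  35,  40,  45,  50,  55]))
F [-0. -0. -1.]
tab 555 [array([-19.51,   3.99]), array([13.7 , 29.43]), np.float64(1.67)] 111.7919386122313
tcp [0.5119 0.1619 0.2421] yaw 96.94 shift [ 0.0492 -0.3581  0.002 ] turn -0.0533
```

View pics/w5.png

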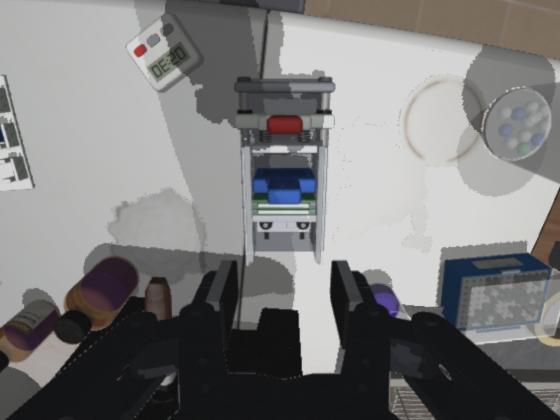

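The first plate stands between the pressure plate and the cassette, with its tab at (285,190), square and centred, and its top at 112 mm means it is seated. The cassette (285,208) is undisturbed. I'm going for the second, middle plate.

Request:
send_rows([
  [0, 0, 0, -0.053],
  [0.006, -0.03, 0, 0],
  [0.008, -0.04, 0, 0],
  [0.008, -0.045, 0, 0],
  [0.008, -0.045, 0, 0],
  [0.008, -0.045, 0, 0],
  [0.008, -0.045, 0, 0],
  [0.008, -0.045, 0, 0],
])

```text
time: 10.9
ee_pos: [0.5086, -0.1398, 0.2399]
eef_rot: [-0.001, -0.087, 0.996, 0.0]
ft_force: [1.2, 0.5, 0.4]
grip_width: 0.0451
```

Request:
send_rows([
  [0.008, -0.035, 0, 0],
  [0.0058, -0.025, 0, 0],
  [0, 0, 0.03, 0],
  [0, 0, 0.03, 0],
  [0, 0, 0, 0],
  [0, 0, 0, 0],
])

```text
time: 11.5
ee_pos: [0.5057, -0.1992, 0.1811]
eef_rot: [-0.001, -0.087, 0.996, 0.001]
ft_force: [-0.0, -0.8, -0.2]
grip_width: 0.0447
```

```bash
python3 - <<'E'
from h import *
togo([.5068,-.1995,.0766],100)
s=snap('wrist','w6'); W=world(s); H,S,V=cv2.split(cv2.cvtColor(s['pixels'],cv2.COLOR_RGB2HSV))
k=(H>105)&(H<128)&(S>150)&(V>60)&(abs(W[...,0]-.506)<.02)&(abs(W[...,1]+.2)<.06)&(W[...,2]>.098)&(W[...,2]<.118)
print(k.sum(),[np.round(q,2) for q in cv2.minAreaRect(W[k][:,:2].astype(np.float32)*1000)])
E
```

```text
tcp [ 0.5057 -0.1992  0.1811] yaw 99.99 shift [-0.0013 -0.0006  0.1045] turn -0.0002
747 [array([ 504.66, -197.81]), array([13.23, 29.06]), np.float64(10.17)]
```

Request:
send_rows([
  [-0.0005, 0, 0.03, 0],
  [0, 0, 0.03, 0],
  [0, 0, 0.025, 0],
  [0, 0, 0.014, 0],
  [0, 0, 0.005, 0],
  [0, 0, 0, 0],
  [0, 0, 0, 0],
])

```text
time: 12.25
ee_pos: [0.5076, -0.1997, 0.0794]
eef_rot: [0.001, -0.087, 0.996, -0.0]
ft_force: [0.5, -0.1, 0.6]
grip_width: 0.0451
```

Request:
send_rows([
  [0, 0, 0, 0],
  [0, 0, 0, 0],
  [0, 0, 0, 0],
  [0, 0, 0, 0],
  [0, 0, 0, 0],
], grip=0.02)

```text
time: 12.75
ee_pos: [0.5075, -0.1997, 0.0791]
eef_rot: [0.001, -0.087, 0.996, -0.0]
ft_force: [0.1, 1.6, 6.8]
grip_width: 0.0293
```

Request:
send_rows([
  [0, 0, -0.005, 0],
  [0, 0, -0.015, 0],
  [0, 0, -0.03, 0],
  [0, 0, -0.035, 0],
  [0, 0, -0.035, 0],
  [0, 0, -0.03, 0],
  [0, 0, -0.01, 0],
  [0, 0, 0, 0],
])

```text
time: 13.55
ee_pos: [0.5074, -0.1997, 0.2396]
eef_rot: [0.001, -0.087, 0.996, -0.001]
ft_force: [0.1, -0.3, -1.2]
grip_width: 0.0296
```

```bash
python3 - <<'E'
from h import *
togo([*cw(-.0365,.0029),.237],96.95)
E
```

```text
tcp [ 0.5074 -0.1997  0.2396] yaw 99.98 shift [-0.0474  0.3566  0.0022] turn 0.0528
```

Request:
send_rows([
  [0, 0, 0, 0.053],
  [-0.002, 0.025, 0, 0],
  [-0.003, 0.04, 0, 0],
  [-0.0035, 0.045, 0, 0],
  [-0.0035, 0.045, 0, 0],
  [-0.0035, 0.045, 0, 0],
  [-0.0035, 0.045, 0, 0],
  [-0.0035, 0.045, 0, 0],
])

```text
time: 14.35
ee_pos: [0.4932, 0.0927, 0.2361]
eef_rot: [-0.001, -0.06, 0.998, -0.0]
ft_force: [1.0, -0.0, -0.8]
grip_width: 0.0295
```

Request:
send_rows([
  [-0.003, 0.04, 0, 0],
  [-0.003, 0.0286, 0, 0],
  [0, 0, 0.03, 0],
  [0, 0, 0.035, 0],
  [0, 0, 0.02, 0],
  [0, 0, 0, 0],
  [0, 0, 0, 0],
])

```text
time: 15.05
ee_pos: [0.4913, 0.1597, 0.1523]
eef_rot: [-0.001, -0.061, 0.998, -0.0]
ft_force: [-0.4, -0.8, 0.0]
grip_width: 0.0291
```

```bash
python3 chk.py w7
```

```text
tcp in caster [-36.9   3.1 153.4]
red top c 1117 [array([-80.38,   4.5 ]), array([28.49, 12.98]), np.float64(89.58)] 114.60807874856096
walls 8 4020 [array([-72.7,   4.3]), array([100.42,  99.87]), np.float64(89.84)]
walls 55 1849 [array([-52.91,   5.31]), array([87.03, 68.11]), np.float64(89.99)]
blue z [ 20.28756408 140.34859825 180.16911185]
held y mid 4.75 x face -46.35
padplate y [-37.2  35.2] x [-58.8 -49.1]
walls y hist (array([  0,   0, 122,  91,   0,   0,   0,   0,   0,   0,   0,   0,   0,
         0,   0,   0,   0,   0, 139,  53,   0]), array([-50, -45, -40, -35, -30, -25, -20, -15, -10,  -5,   0,   5,  10,
        15,  20,  25,  30,  35,  40,  45,  50,  55]))
F [-0.3 -0.1 -0.3]
```

View pics/w7.png

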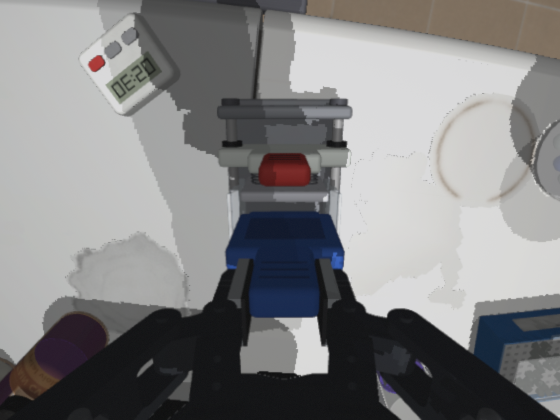

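The second plate is held square above the gap, about 4–5 mm clear on either side. I'm lowering it with a 0.5 mm correction.

Request:
send_rows([
  [0.0005, -0.0003, 0.01, 0],
  [0, 0, 0.01, 0],
  [0, 0, 0.01, 0],
  [0, 0, 0.01, 0],
  [0, 0, 0, 0],
])

```text
time: 15.6
ee_pos: [0.4905, 0.1593, 0.1109]
eef_rot: [-0.001, -0.061, 0.998, -0.0]
ft_force: [-0.6, 0.1, -0.2]
grip_width: 0.0293
```

Request:
send_rows([
  [0, 0, 0.01, 0],
  [0, 0, 0.01, 0],
  [0, 0, 0.003, 0],
  [0, 0, 0, 0],
  [0, 0, 0, 0],
])

```text
time: 16.1
ee_pos: [0.4914, 0.1596, 0.0899]
eef_rot: [0.0, -0.061, 0.998, 0.0]
ft_force: [0.4, 0.6, -0.0]
grip_width: 0.0295
```

Request:
send_rows([
  [0, 0, 0.0015, 0],
  [0, 0, 0.0015, 0],
  [0, 0, 0.001, 0],
  [0, 0, 0, 0],
])

```text
time: 16.5
ee_pos: [0.4913, 0.1595, 0.0857]
eef_rot: [-0.0, -0.061, 0.998, -0.0]
ft_force: [-1.0, 0.1, -0.7]
grip_width: 0.0295
```

Request:
send_rows([
  [0, 0, 0.001, 0],
  [0, 0, 0.001, 0],
  [0, 0, 0, 0],
])

```text
time: 16.8
ee_pos: [0.4918, 0.1599, 0.085]
eef_rot: [0.001, -0.061, 0.998, 0.0]
ft_force: [-2.2, 0.1, 7.6]
grip_width: 0.0293
```

Floor contact. I'm easing off, releasing and lifting.

Request:
send_rows([
  [0, 0, -0.0005, 0],
  [0, 0, 0, 0],
  [0, 0, 0, 0],
  [0, 0, 0, 0],
], grip=0.045)

```text
time: 17.2
ee_pos: [0.4913, 0.1595, 0.0841]
eef_rot: [-0.0, -0.061, 0.998, -0.0]
ft_force: [0.5, 1.0, 0.2]
grip_width: 0.0449
```

Request:
send_rows([
  [0, 0, -0.01, 0],
  [0, 0, -0.02, 0],
  [0, 0, -0.04, 0],
  [0, 0, -0.04, 0],
  [0.01, 0, -0.01, 0],
  [0.02, 0, 0, 0],
  [0.0125, 0, 0, 0],
  [0, 0, 0, 0],
])

```text
time: 18.0
ee_pos: [0.4479, 0.1543, 0.2046]
eef_rot: [0.0, -0.061, 0.998, 0.0]
ft_force: [-0.2, -0.6, -0.5]
grip_width: 0.045
```

```bash
python3 chk.py w8; python3 - <<'E'
from h import *
d=np.load('chk.npz'); L=d['L']; bl=d['blue']
k=bl&(L[...,2]>104)&(L[...,2]<120); n,l=cv2.connectedComponents(k.astype(np.uint8))
for i in range(1,n):
  q=l==i
  if q.sum()>40: print('tab',q.sum(),[np.round(v,2) for v in cv2.minAreaRect(L[q][:,:2].astype(np.float32))],np.median(L[q][:,2]))
togo([*cw(-.0797,.003),.083],96.95)
E
```

```text
tcp in caster [-80.5   2.9 204.3]
red top c 585 [array([-80.82,   4.36]), array([29.08, 11.88]), np.float64(89.53)] 114.62216628624363
walls 8 2912 [array([-20.63,   4.06]), array([100.15, 204.39]), np.float64(89.98)]
walls 55 2592 [array([-6.68,  4.31]), array([160.91,  85.66]), np.float64(0.74)]
blue z [ 59.11874157  89.83613731 113.03555349]
padplate y [-37.5  35.2] x [-58.8 -48.4]
walls y hist (array([  0,   0,  88,  79,   9,   0,   0,   0,   0,   0,   0,   0,   0,
         0,   0,   0,   0,   0, 133,  34,   0]), array([-50, -45, -40, -35, -30, -25, -20, -15, -10,  -5,   0,   5,  10,
        15,  20,  25,  30,  35,  40,  45,  50,  55]))
F [0.9 1.2 0.3]
tab 1355 [array([-29.4,   4.8]), array([34.35, 30.09]), np.float64(0.49)] 111.54444777104821
tcp [0.4487 0.1544 0.2043] yaw 96.96 shift [-0.0007  0.      0.1213] turn 0.0002
```

View pics/w8.png

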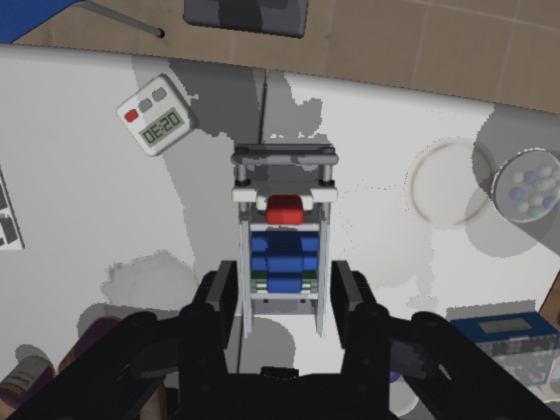

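Both plates stand square in the gap (tabs at (285,262) and (285,285)) with their tops at 112 mm, and the red grip is at (285,210). I'm going down onto the grip.

Request:
send_rows([
  [0, 0, 0.03, 0],
  [0, 0, 0.035, 0],
  [0, 0, 0.03, 0],
  [0, 0, 0.015, 0],
  [0, 0, 0.008, 0],
  [0, 0, 0.002, 0],
  [0, 0, 0, 0],
  [0, 0, 0, 0],
])

```text
time: 18.85
ee_pos: [0.4499, 0.1547, 0.0856]
eef_rot: [0.001, -0.061, 0.998, 0.0]
ft_force: [0.6, 0.6, -0.0]
grip_width: 0.0447
```

Request:
send_rows([
  [0, 0, 0, 0],
  [0, 0, 0, 0],
  [0, 0, 0, 0],
  [0, 0, 0, 0],
  [0, 0, 0, 0],
], grip=0.02, grip_force=50)

```text
time: 19.35
ee_pos: [0.4497, 0.1548, 0.0855]
eef_rot: [0.001, -0.061, 0.998, 0.0]
ft_force: [-0.9, 1.9, 5.9]
grip_width: 0.0291
```

Request:
send_rows([
  [-0.001, 0, 0, 0],
  [-0.002, 0, 0, 0],
  [-0.002, 0, 0, 0],
  [-0.002, 0, 0, 0],
  [-0.002, 0, 0, 0],
  [-0.001, 0, 0, 0],
  [0, 0, 0, 0],
])

```text
time: 20.05
ee_pos: [0.4596, 0.156, 0.0855]
eef_rot: [0.001, -0.061, 0.998, 0.0]
ft_force: [-1.5, 1.2, 6.0]
grip_width: 0.029
```

Request:
send_rows([
  [-0.001, 0, 0, 0],
  [-0.001, 0, 0, 0],
  [-0.001, 0, 0, 0],
  [0, 0, 0, 0],
  [0, 0, 0, 0],
])

```text
time: 20.55
ee_pos: [0.4625, 0.1564, 0.0854]
eef_rot: [0.001, -0.061, 0.998, 0.0]
ft_force: [-0.8, 1.2, 6.1]
grip_width: 0.0296
```

Request:
send_rows([
  [-0.001, 0, 0, 0],
  [-0.001, 0, 0, 0],
  [0, 0, 0, 0],
  [0, 0, 0, 0],
])

```text
time: 20.95
ee_pos: [0.4644, 0.1566, 0.0855]
eef_rot: [0.001, -0.061, 0.998, 0.0]
ft_force: [-2.3, 0.7, 6.1]
grip_width: 0.029
```

Request:
send_rows([
  [-0.001, 0, 0, 0],
  [-0.001, 0, 0, 0],
  [0, 0, 0, 0],
  [0, 0, 0, 0],
])

```text
time: 21.35
ee_pos: [0.4659, 0.1567, 0.0854]
eef_rot: [0.0, -0.061, 0.998, 0.0]
ft_force: [-4.9, 0.4, 9.5]
grip_width: 0.0291
```

Contact at about 16 mm of travel. I'm compressing the springs further in small steps.

Request:
send_rows([
  [-0.001, 0, 0, 0],
  [-0.001, 0, 0, 0],
  [0, 0, 0, 0],
  [0, 0, 0, 0],
])

```text
time: 21.75
ee_pos: [0.4676, 0.157, 0.0854]
eef_rot: [-0.0, -0.061, 0.998, 0.0]
ft_force: [-6.0, 0.3, 9.1]
grip_width: 0.0294
```

Request:
send_rows([
  [-0.001, 0, 0, 0],
  [-0.001, 0, 0, 0],
  [0, 0, 0, 0],
  [0, 0, 0, 0],
])

```text
time: 22.15
ee_pos: [0.4694, 0.1572, 0.0854]
eef_rot: [-0.0, -0.061, 0.998, 0.0]
ft_force: [-7.3, 0.3, 9.2]
grip_width: 0.0292
```

Request:
send_rows([
  [-0.001, 0, 0, 0],
  [-0.001, 0, 0, 0],
  [0, 0, 0, 0],
  [0, 0, 0, 0],
  [0, 0, 0, 0],
])

```text
time: 22.65
ee_pos: [0.4711, 0.1574, 0.0854]
eef_rot: [-0.001, -0.061, 0.998, 0.0]
ft_force: [-9.1, 0.4, 10.7]
grip_width: 0.0291
```

```bash
python3 - <<'E'
from h import *
o,R=pose(); print(o['ee_pos'].round(4),o['ft_force'].round(1),o['ft_torque'].round(2),o['grip_width'])
s=snap('top','t9'); W=world(s); H,S,V=cv2.split(cv2.cvtColor(s['pixels'],cv2.COLOR_RGB2HSV))
D=W[...,:2]-CA; X=D@[np.cos(A),np.sin(A)]*1000; Y=D@[-np.sin(A),np.cos(A)]*1000; Z=W[...,2]*1000
bl=(H>105)&(H<128)&(S>130)&(V>40)&(abs(X)<60)&(abs(Y)<40)
for a,b in((104,118),(62,78)):
  k=bl&(Z>a)&(Z<b); print('blue',a,k.sum(),[np.round(v,1) for v in cv2.minAreaRect(np.c_[X[k],Y[k]].astype(np.float32))] if k.sum()>10 else '')
t=(abs(Y)<30)&(X>-40)&(X<25)&(Z>65)&(Z<90)&(~bl)&(S<110); print('cassette/pad pts',np.histogram(X[t],np.arange(-40,26,5)))
for n in('side','wrist'): snap(n,n+'9')
a=cv2.imread('pics/t9.png')[165:285,180:260]; b=cv2.imread('pics/side9.png')[150:260,190:310]
cv2.imwrite('pics/z9.png',np.hstack([cv2.resize(a,(380,570),interpolation=2),cv2.resize(b,(415,570),interpolation=2)]))
E
```

```text
[0.4711 0.1574 0.0854] [-9.1  0.4 10.7] [-0.02  1.7  -0.03] 0.029117617657400088
blue 104 0 
blue 62 34 [array([-19. , -27.2]), array([ 6.2, 25.4]), np.float64(83.2)]
cassette/pad pts (array([0, 1, 0, 0, 1, 0, 0, 4, 5, 4, 4, 6, 0]), array([-40, -35, -30, -25, -20, -15, -10,  -5,   0,   5,  10,  15,  20,
        25]))
```

View pics/z9.png

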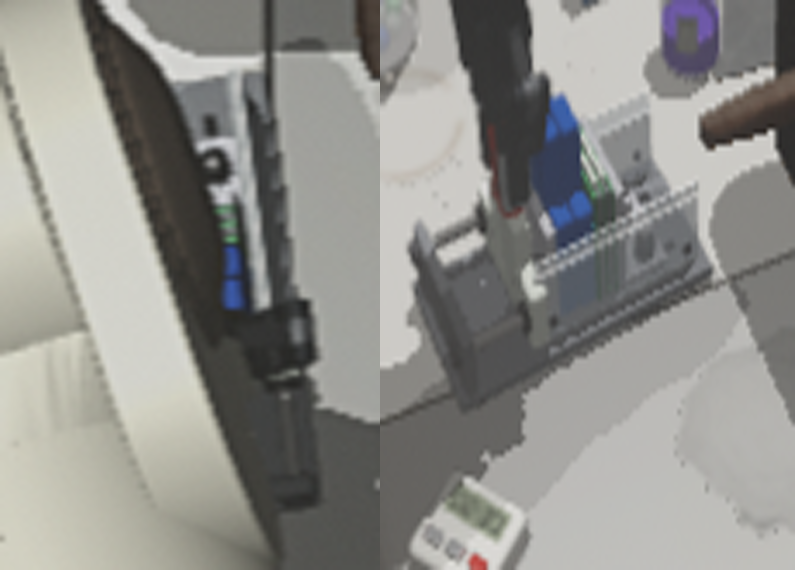

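Side view: pressure plate, both blue plates, cassette and back stop are in contact and upright, with the fingers on the red grip. The push is 9 N, which matches about 5.5 mm of pad compression. I'll check that it is steady, then hand in.

Request:
send_rows([
  [0, 0, 0, 0],
  [0, 0, 0, 0],
  [0, 0, 0, 0],
  [0, 0, 0, 0],
  [0, 0, 0, 0],
  [0, 0, 0, 0],
])

```text
time: 23.4
ee_pos: [0.4711, 0.1574, 0.0854]
eef_rot: [-0.0, -0.061, 0.998, 0.0]
ft_force: [-9.3, 0.0, 11.8]
grip_width: 0.0288
```

```bash
python3 - <<'E'
from h import *
o,R=pose(); print(o['ee_pos'].round(4),o['ft_force'].round(1),o['grip_width'],abs(o['dq']).max())
if -14<o['ft_force'][0]<-7: print(env.finish_job())
E
```

```text
[0.4711 0.1574 0.0854] [-9.3  0.  11.8] 0.028810626906385327 0.002278060895479048
the job is handed in; nothing more can be done
None
```

I set two filler plates, the far one and the middle one, in the chamber. The third stays in the stand. I then pinched the red grip at 50 N and pushed it in about 21.5 mm, short of its 26 mm hard stop. The job was handed in at about 23.4 s with the grip still held.

**Last checks:**
- **Clamping:** the stack met the pressure plate at about 16 mm of travel. The push then rose steadily to 9.3 N, which fits about 5.5 mm of spring compression. I estimate 7 N or more on the glass from this; I could not measure it directly.
- **Stillness:** pose and push stayed steady over the final hold.
- **Plates:** in the last clear view before clamping, both plates were square and upright with their tops at 112 mm, as for a plate on the floor. After clamping, the side view showed the stack closed and upright with the cassette against the back stop. The arm blocked the top view then, so I could not re-measure the plates.

**Disagreements:**
- The top and wrist cameras differed by about 2.5 mm at the stand and 4 mm at the chamber. I aligned each plate with the chamber as seen in the same wrist picture, and both went in without side contact.
- A 6 to 12 N vertical force stayed on the wrist from closing the fingers on the grip. I left it, since it was well within limits.

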